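Load the tape stand and snap its cap on

TASK

Load the desk tape stand: put the wide paper-tape reel flat on the plate over the post, then the small reel flat on top of it, then set the black cap on the stud with its flange down and press straight down through the click until it is fully home on the shoulder. Finish while still pressing the cap down firmly with the gripper: do not let go or back off at the end. Leave the other things on the desk where they are.

Things in the scene. Friction and masses are not known exactly. Their poses are not given: they have to be found in the camera images.
- stand: the tape stand, fixed to the desk: a dark round steel plate, 110 mm across and 10 mm thick, with an upright post (collar below, stud on top) in its middle. Origin: centre of the plate's underside, on the desk; z up along the post.
- stud_tip (a point): tip of the steel stud that rises from the shoulder on the post's axis, 62 mm above the desk. The stud is 14 mm across, tapering to 9 mm at the tip; four small sprung steel balls stick out around it to 23 mm across, their middles 55.5 mm above the desk, and give way inwards.
- plate_top (a point): centre of the plate's upper face, where the wide reel lies: 10 mm above the desk
- collar: the aluminium collar, part of the stand: 25 mm across, from the plate's upper face up 38 mm, its top edge bevelled to 23 mm across. Origin: its foot, 10 mm above the desk, on the post's axis.
- shoulder (a point): centre of the collar's flat top, 48 mm above the desk: seat of the cap, 4 mm above the stacked reels. The cap's underside meets the balls about 10.5 mm above this; the push peaks at 8 to 18 N by about 9.5 mm, falls to a few N (the click) by 7 mm, stays low, and below 3 mm the balls draw the cap down; then it stops hard here. Hold it with 10 to 25 N.
- wide_reel: loose reel of white paper tape, a flat ring 66 mm across, 20 mm high, with a 32 mm bore, lying flat on the desk, about 70 g. Origin: centre of its underside; z up along the bore. It goes on first; its underside is then 10 mm above the desk.
- small_reel: loose reel of white paper tape, a flat ring 50 mm across, 14 mm high, with a 32 mm bore, lying flat on the desk, about 40 g. Origin: centre of its underside; z up along the bore. It goes on second; its underside is then 30 mm above the desk.
- cap: loose black plastic snap cap, 28 mm high, about 60 g, standing flange down: flange 56 mm across, 4 mm thick, above it a round body 34 mm across, and from 16 mm up to the flat top at 28 mm a round grip 36 mm across. Open below: a 20 mm hole through the flange, then a 26 mm wide hollow up to 16 mm. Origin: centre of its underside; z up.
- eraser: white eraser 45 x 18 x 12 mm, not to be moved. Origin: centre of its underside
- sharpener: small metal pencil sharpener 26 x 16 x 13 mm, not to be moved. Origin: centre of its underside
- stapler: stapler 130 x 34 mm, 50 mm high, not to be moved. Origin: centre of its underside
- mug: white mug 80 mm across, 92 mm high, not to be moved. Origin: centre of its underside
- parcel_tape: big roll of brown parcel tape lying flat, 104 mm across, 48 mm high, not to be moved and not for this stand. Origin: centre of its underside
- calculator: desk calculator 150 x 80 x 15 mm, not to be moved. Origin: centre of its underside
Things that resemble listed ones, but are neither listed nor needed, are in the scene too. What is shaped like the wide_reel but yellow is not meant. Several things have the shape of the cap; the one meant has the colours described above.

How it is judged:
By the outcome, as a careful person would: the job done as asked, in the order asked, and still so for the second after the job is handed in, while the arm keeps its last pose, push and grip.
It also fails if it takes over 61 s, if anything falls off the work surface, if the arm or the gripper's body presses on something with over 40 N, if the wrist force passes 120 N, or if a joint passes its speed limit or range.

ROBOT

A 6-joint arm with a two-finger parallel gripper is mounted at the origin on the work surface. World frame = base frame: x ahead of the robot, y to its left, z up, the work surface at z = 0. Lengths are in mm, angles in rad, forces in N, time in s.
With the tool pointing down it reaches from about 325 to 875 mm from the base axis. Payload 4.4 kg.
Tool frame: the origin (TCP) lies where the fingers leave the gripper's body, on its centre line; the fingertips stand robot.nose_length ahead of it and the grasp point (between the pads) lies 54 mm ahead of it (robot.nose_length is the distance from the TCP to the fingertips, in mm); z points along the fingers, y is the line along which they close (so a half turn about z gives the same grasp; the last joint's range is limited). The gripper opens to 85 mm and grips with 20 to 120 N. Pads are 22 mm wide; open, the fingers measure 114 mm over their backs; the gripper's body (76 mm by 85 mm) begins 54 mm behind the grasp point. The pads swing forward as they close: fully open they stand 13 mm farther back than shut.
Start: joints at [1.147, 0.207, 1.542, -0, 1.393, -0.15], TCP at [155.485, 553.581, 303.882] pointing down, gripper open.
Joint ranges: [-2.73, 2.73], [-0.86, 2.22], [0.23, 2.46], [-1.11, 4.25], [0.08, 2.63], [-2.82, 2.82]. Speed limits (rad/s): [2.79, 2.79, 3.14, 3.14, 3.14, 3.14].

INTERFACE

Orientations are given as a unit quaternion [w, x, y, z].
In Python, from plant import robot gives the robot as it stands.
- The arm moves only by the tool carry_out, never from a script. Its argument "deltas" is a list of rows, each a list of 6 numbers: the shift along the world's x, y, z in m, then the turn, a rotation vector about the world's x, y, z in degrees. In form: [[x, y, z, ax, ay, az], ...]. A call has 1 to 12 rows; each row shifts and turns the commanded pose from where the row before left it; what a row does not reach is not made up. A row lasts 1/10 s, in which the tool goes at most 50 mm and 8.59 degrees, less where a joint would pass 70% of its speed; a pose out of reach is approached as far as the arm can. A call with a gripper value outside its range is refused whole. "claw" is the finger opening in m, from 0 to 0.0854, set as the call begins (left out, the last holds). The fingers move at their own pace and stop on an object; "grip_force" is the grip in N (left out, the last holds). Time passes only in rows, so rows that do not move let the fingers close. It gives the time, the measured TCP pose, the force, the opening and the grip force at its end, in the units of the state.
- robot.get_state(): the state, without advancing time (a new reading comes with each control period).
- robot.camera(name): name is "scene" or "top" or "wrist"; returns a dict with "img" (400x640x3 uint8, red, green, blue), "range_z" (400x640 float32, mm along the optical axis (not along the pixel's ray), 0 where there is no reading), "fx", "fy", "cx", "cy" (pixels), "pose" (4x4, takes a point from camera to world coordinates). Camera axes: x right, y down, z forward; pixel columns grow to the right and rows downward; lengths in mm; the calibration is good to about 2 mm. The wrist camera is an equidistant fisheye: a pixel r from the principal point sees the ray r / f radians off the axis. A picture is of the moment at which its call begins.
- robot.finish_job(): hands the job in; it is judged then, once.
The state is a dict: "clock": time; "q": joint angles; "joint_vel": joint speeds; "effort": joint torques, N m; "ee_pos": TCP position; "tool_rot": TCP orientation; "wrist_force": force on the tool from outside, world axes, zero at the start; "moment": the same for the moment, N m; "opening": opening from 0.0 (shut) to 1.0 (fully open); "grasp_force": force on a finger pad.
Only numpy, scipy, OpenCV 4.12 (cv2) and the standard library are available. Lean on these libraries where they do the work, as an engineer would, in place of code of your own. Each camera call takes 0.05 s, during which the arm holds its last target. There are 200 camera calls.

## Working session

There is one attempt and no reset: what is moved stays moved. The work goes in short steps, Python scripts to look and compute and a tool call to move; the robot and the scene stay as the last step left them, time stands still between calls to the robot, and variables do not carry over. Pictures are saved under pics/ and viewed, at most 10 in all, crops included, and the job is handed in when it is done.

Besides the shell and the picture viewer there is one more tool, called after "Request:" as name(argument=value, ...) on one line, values as JSON. carry_out: Moves the arm, as the interface text tells. Its arguments: {"type":"object","properties":{"deltas":{"type":"array","items":{"type":"array","items":{"type":"number"}}},"claw":{"type":"number"},"grip_force":{"type":"number"}},"required":["deltas"]}

```bash
ls; mkdir -p pics
python3 - <<'E'
from plant import robot
import cv2,numpy as np
print(robot.get_state(), robot.nose_length)
for n in("top","scene"):
    c=robot.camera(n); cv2.imwrite(f"pics/{n}0.png",c["img"][:,:,::-1]); np.savez(f"{n}0.npz",**c)
    print(n,c["fx"],c["fy"],c["cx"],c["cy"],c["pose"].round(3).tolist())
E
```

```text
pics
{'clock': 0.0, 'q': array([ 1.14651606e+00,  2.07472518e-01,  1.54295845e+00, -1.45628516e-05,
        1.39351346e+00, -1.50514473e-01]), 'joint_vel': array([-0.00090955,  0.00144241,  0.00152996, -0.00142307,  0.00015879,
       -0.00105726]), 'effort': array([-3.40064153e-04, -3.83039689e+01, -2.91593081e+01, -2.48873112e-04,
        1.04686775e-02, -7.18332871e-06]), 'ee_pos': array([155.23056969, 553.03127614, 302.69362113]), 'tool_rot': array([-3.26442027e-04,  1.36454460e-01,  9.90645647e-01, -1.12968952e-03]), 'wrist_force': array([-0.31991271,  0.94116703,  0.26860333]), 'moment': array([-0.0172717 ,  0.05420847,  0.04362442]), 'grasp_force': 0.0, 'opening': 0.9996066966111226} 72.6
top 394.1304649375883 394.1304649375883 320.73074302609393 197.42561778908188 [[-0.009, -0.983, 0.182, 288.951], [-1.0, 0.009, 0.001, 59.528], [-0.003, -0.182, -0.983, 1070.417], [0.0, 0.0, 0.0, 1.0]]
scene 386.9003375569045 386.9003375569045 320.81541605567384 194.44408628604558 [[-0.78, 0.497, -0.381, 982.111], [0.626, 0.61, -0.486, 687.922], [-0.009, -0.618, -0.786, 1091.142], [0.0, 0.0, 0.0, 1.0]]
```

View pics/top0.png

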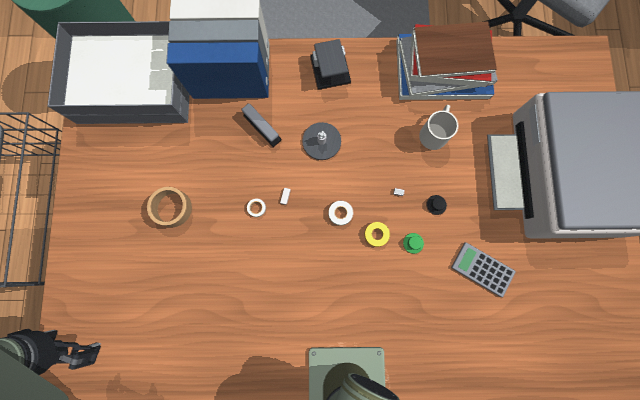

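View pics/scene0.png

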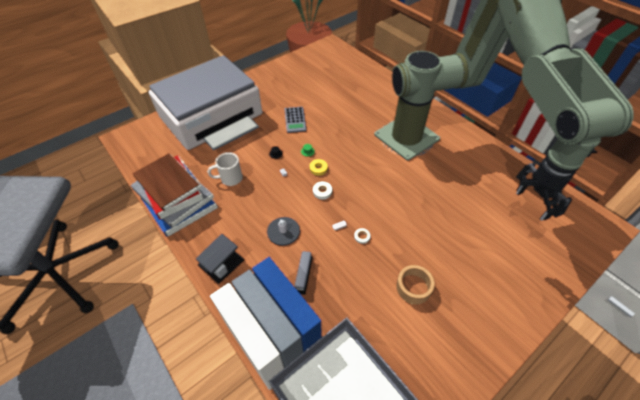

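Top view: the wide reel candidates are white (341,212) and yellow (377,234); white is meant. The small reel is the smaller white ring at (256,208). The cap candidates are black (437,205) and green (414,243); black is meant. The stand is at (322,141), the sharpener at (398,192) and the eraser at (285,196). I'll confirm in a crop and measure.

```bash
cat > h.py <<'E'
import numpy as np,cv2
def ray(c,u,v,z,fish=False):
    x,y=(u-c["cx"])/c["fx"],(v-c["cy"])/c["fy"]
    if fish:
        t=np.hypot(x,y); d=np.array([x*np.sinc(t/np.pi)/1,y*np.sinc(t/np.pi),np.cos(t)])
    else: d=np.array([x,y,1.])
    P=np.asarray(c["pose"]); d=P[:3,:3]@d; o=P[:3,3]
    return o+d*(z-o[2])/d[2]
def pts(c):
    v,u=np.mgrid[:400,:640]; Z=c["range_z"]
    p=np.stack([(u-c["cx"])/c["fx"]*Z,(v-c["cy"])/c["fy"]*Z,Z],-1)
    return p@c["pose"][:3,:3].T+c["pose"][:3,3]
def fit(m,c,z,fish=False):
    "outer contour rays on plane z -> circle centre (min enclosing) and radius"
    cs,_=cv2.findContours(m.astype(np.uint8),cv2.RETR_EXTERNAL,cv2.CHAIN_APPROX_NONE)
    k=max(cs,key=cv2.contourArea)[:,0,:]
    w=np.array([ray(c,u,v,z,fish)[:2] for u,v in k],np.float32)
    A=np.c_[2*w,np.ones(len(w))]; s=np.linalg.lstsq(A,(w**2).sum(1),rcond=None)[0]
    return s[:2].round(1),np.sqrt(s[2]+s[:2]@s[:2]).round(1),len(k),cv2.minEnclosingCircle(w)
E
python3 - <<'E'
import cv2,numpy as np
from h import *
c=dict(np.load("top0.npz")); im=c["img"].astype(int); P=pts(c)
hsv=cv2.cvtColor(c["img"],cv2.COLOR_RGB2HSV).astype(int)
def win(m,u,v,r):
    w=np.zeros_like(m); w[v-r:v+r,u-r:u+r]=m[v-r:v+r,u-r:u+r]; return w
white=(hsv[...,1]<60)&(hsv[...,2]>150); dark=(hsv[...,2]<70); 
for n,m,u,v,r,z in[("wide",white,341,212,18,20),("small",white,256,208,15,14),("cap",dark,437,205,16,14),("plate",(hsv[...,1]<90)&(hsv[...,2]<140),322,141,24,10)]:
    w=win(m,u,v,r); f=fit(w,c,z); print(n,f, "depthz",np.percentile(P[w][:,2],[10,50,90]).round(1), "dmean",P[w].mean(0).round(1))
for n,u,v,r in[("sharp",398,192,10),("eraser",285,196,12)]:
    print(n,ray(c,u,v,12).round(0))
for n,u,v in [("stapler",262,126),("mug",440,128),("yellow",377,234),("green",414,243),("ptape",167,208),("calc",484,270),("box",331,62)]: print(n,ray(c,u,v,20).round(0),P[v,u].round(0))
for s,z in(("top",3),):
    cv2.imwrite("pics/crop0.png",cv2.resize(c["img"][115:275,235:495,::-1],None,fx=3,fy=3,interpolation=cv2.INTER_CUBIC))
E
```

```text
wide (array([442.2,   8.1]), np.float64(31.9), 68, ((442.16302490234375, 8.17039966583252), 33.375274658203125)) depthz [17.9 21.  23.4] dmean [439.6   8.7  35.4]
small (array([459.2, 237.2]), np.float64(24.2), 51, ((459.2464599609375, 237.3892364501953), 25.66758155822754)) depthz [10.9 14.3 17.1] dmean [456.4 234.   28.3]
cap (array([ 461.9, -251.8]), np.float64(25.4), 54, ((462.0134582519531, -251.926513671875), 26.776575088500977)) depthz [ 2.9 14.4 30.2] dmean [ 460.3 -248.9   23.5]
plate (array([647.8,  57.8]), np.float64(53.8), 107, ((647.5974731445312, 58.106170654296875), 55.4847412109375)) depthz [ 8.  10.7 13.9] dmean [643.4  57.9  19.5]
sharp [ 498. -151.   12.]
eraser [490. 158.  12.]
stapler [689. 224.  20.] [679. 220.  46.]
mug [ 678. -275.   20.] [ 684. -280.    4.]
yellow [383. -88.  20.] [385. -91.   1.]
green [ 358. -185.   20.] [ 358. -184.   25.]
ptape [458. 476.  20.] [461. 484.   0.]
calc [ 286. -365.   20.] [ 286. -368.   12.]
box [882.  28.  20.] [851.  29.  73.]
```

View pics/crop0.png

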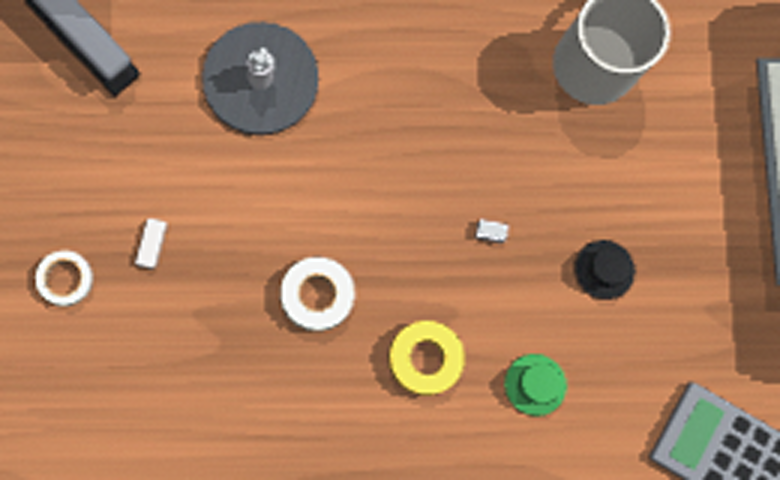

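The crop confirms it: the white wide reel, the all-black cap, the small white ring, and the green and yellow decoys. Moving above the wide reel.

Request:
carry_out(deltas=[[0.024, -0.043, 0, 0, 0, 1.3], [0.024, -0.043, 0, 0, 0, 1.3], [0.024, -0.043, 0, 0, 0, 1.3], [0.024, -0.043, 0, 0, 0, 1.3], [0.024, -0.043, -0.01, 0, 0, 1.3], [0.024, -0.043, -0.01, 0, 0, 1.3], [0.024, -0.043, -0.01, 0, 0, 1.3], [0.024, -0.043, -0.01, 0, 0, 1.3], [0.024, -0.043, -0.01, 0, 0, 1.3], [0.024, -0.043, -0.01, 0, 0, 1.3], [0.024, -0.043, -0.01, 0, 0, 1.3], [0.023, -0.043, -0.01, 0, 0, 1.3]], claw=0.0854, grip_force=40)

```text
clock: 1.3
ee_pos: [442.0, 37.1, 223.7]
tool_rot: [0.0, 0.001, 1.0, 0.0]
wrist_force: [0.5, 0.8, 0.6]
opening: 0.998
grasp_force: 0.0
```

Request:
carry_out(deltas=[[0, -0.029, -0.02, 0, 0, 0], [0, 0, 0, 0, 0, 0], [0, 0, 0, 0, 0, 0]])

```text
clock: 1.6
ee_pos: [440.9, 9.8, 203.4]
tool_rot: [-0.001, 0.002, 1.0, 0.0]
wrist_force: [-0.6, -0.2, -0.1]
opening: 1.0
grasp_force: 0.0
```

```bash
cat >> h.py <<'E'
def snap(name):
    from plant import robot
    c=robot.camera("wrist"); cv2.imwrite(f"pics/{name}.png",c["img"][:,:,::-1]); np.savez(name+".npz",**c)
    s=robot.get_state(); print(s["clock"],s["ee_pos"].round(2),s["tool_rot"].round(4),s["opening"],s["wrist_force"].round(2))
    return c
E
python3 - <<'E'
from h import *
c=snap("w1"); print(c["fx"],c["cx"],c["cy"],c["pose"].round(3).tolist())
hsv=cv2.cvtColor(c["img"],cv2.COLOR_RGB2HSV).astype(int)
m=((hsv[...,1]<60)&(hsv[...,2]>150)).astype(np.uint8)
n,l,st,ce=cv2.connectedComponentsWithStats(m)
for i in range(1,n):
    if st[i,4]>300: print(st[i],ce[i].round(1),fit(l==i,c,20,True))
E
```

```text
1.65 [441.29  10.44 204.02] [-4.e-04  1.e-03  1.e+00  3.e-04] 0.9996928262242377 [ 0.15  2.12 -0.24]
309.70691628693146 320.9122102897956 199.96053363212627 [[0.003, 0.966, 0.26, 374.563], [1.0, -0.004, 0.0, 10.258], [0.001, 0.26, -0.966, 274.579], [0.0, 0.0, 0.0, 1.0]]
[ 281  162   77   74 3075] [318.8 198.4] (array([443.3,   8.5]), np.float64(32.3), 212, ((443.39276123046875, 8.470877647399902), 32.97916030883789))
[517 193  35  43 487] [533.1 215.4] (array([459.6, 232.5]), np.float64(23.3), 108, ((459.9382019042969, 232.057861328125), 24.80060386657715))
[   0  210   44  126 1702] [ 15.  283.1] (array([ 568.3, -457.6]), np.float64(71.7), 263, ((561.46826171875, -469.5997619628906), 110.17813873291016))
[455 223  29  42 624] [468.8 243.5] (array([488. , 153.8]), np.float64(16.3), 100, ((488.0661315917969, 153.9786376953125), 21.82122802734375))
```

View pics/w1.png

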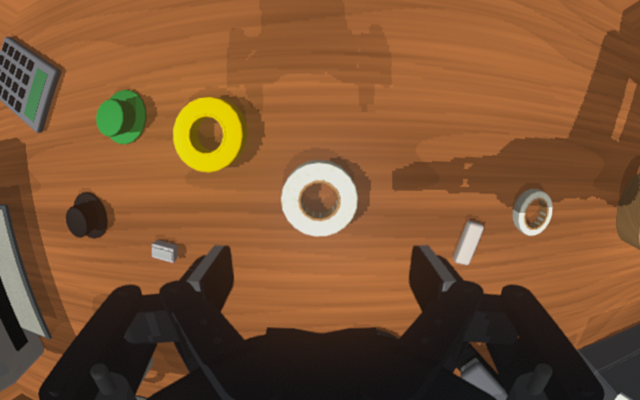

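Wrist view: the white reel at (319,199) lies between the fingertips (225,250) and (420,250). Descending and gripping.

Request:
carry_out(deltas=[[0.001, 0, -0.04, 0, 0, 0], [0, 0, -0.04, 0, 0, 0], [0, 0, -0.03, 0, 0, 0], [0, 0, -0.015, 0, 0, 0], [0, 0, -0.004, 0, 0, 0], [0, 0, 0, 0, 0, 0]])

```text
clock: 2.25
ee_pos: [442.8, 11.1, 75.5]
tool_rot: [0.0, -0.0, 1.0, 0.0]
wrist_force: [0.3, 1.0, 1.0]
opening: 1.003
grasp_force: 0.0
```

Request:
carry_out(deltas=[[0, 0, 0, 0, 0, 0], [0, 0, 0, 0, 0, 0], [0, 0, 0, 0, 0, 0], [0, 0, 0, 0, 0, 0], [0, 0, 0, 0, 0, 0], [0, 0, 0, 0, 0, 0]], claw=0.05, grip_force=40)

```text
clock: 2.85
ee_pos: [444.1, 10.2, 77.2]
tool_rot: [0.002, 0.001, 1.0, -0.0]
wrist_force: [-0.8, 2.3, 4.9]
opening: 0.74
grasp_force: 43.5
```

Request:
carry_out(deltas=[[0, 0, 0.015, 0, 0, 0], [0, 0, 0.03, 0, 0, 0], [0, 0, 0.04, 0, 0, 0], [0, 0, 0.03, 0, 0, 0], [0, 0, 0, 0, 0, 0]])

```text
clock: 3.35
ee_pos: [446.5, 9.5, 196.1]
tool_rot: [0.006, 0.001, 1.0, -0.001]
wrist_force: [1.7, -0.6, -1.3]
opening: 0.739
grasp_force: 44.7
```

```bash
python3 -c "
from h import *
snap('w2')"
```

```text
3.4 [444.81   9.75 193.62] [ 4.1e-03  8.0e-04  1.0e+00 -7.0e-04] 0.7429234870173913 [-0.96 -1.56 -1.8 ]
```

View pics/w2.png

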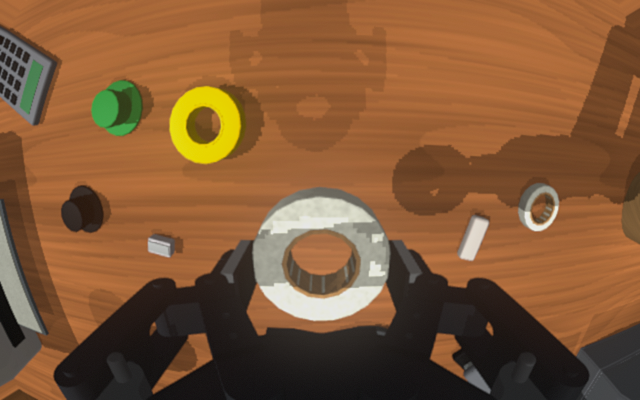

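The reel is held at (321,254) between the pads. Moving beside the stand to measure it with the wrist camera.

Request:
carry_out(deltas=[[0.02, -0.005, 0.01, 0, 0, 0], [0.04, -0.008, 0, 0, 0, 0], [0.04, -0.008, 0, 0, 0, 0], [0.04, -0.008, 0, 0, 0, 0], [0.04, -0.008, 0, 0, 0, 0], [0.04, -0.008, 0, 0, 0, 0], [0.025, -0.005, 0, 0, 0, 0], [0.0115, 0, 0, 0, 0, 0], [0, 0, 0, 0, 0, 0], [0, 0, 0, 0, 0, 0], [0, 0, 0, 0, 0, 0]])

```text
clock: 4.5
ee_pos: [697.8, -39.6, 199.2]
tool_rot: [-0.001, 0.001, 1.0, 0.0]
wrist_force: [0.9, -0.5, -0.6]
opening: 0.739
grasp_force: 44.7
```

Run:
```python
from h import *
c=snap("w3"); print(c["pose"].round(3).tolist())
s=np.array([c["pose"][0,3]+67,c["pose"][1,3],0])
hsv=cv2.cvtColor(c["img"],cv2.COLOR_RGB2HSV).astype(int)
# expected stand pixel
def proj(p):
    q=np.linalg.inv(c["pose"])@np.r_[p,1.]; t=np.arctan2(np.hypot(q[0],q[1]),q[2]); k=c["fx"]*t/np.hypot(q[0],q[1])
    return q[0]*k+c["cx"],q[1]*k+c["cy"]
print(proj([647.8,57.8,10]),proj([647.8,57.8,62]))
m=((hsv[...,1]<90)&(hsv[...,2]<130)).astype(np.uint8)
n,l,st,ce=cv2.connectedComponentsWithStats(m)
u,v=map(int,proj([630,57.8,10])); print(st[l[v,u]],l[v,u],fit(l==l[v,u],c,10,True))
w=((hsv[...,1]<60)&(hsv[...,2]>150)).astype(np.uint8)
n,l,st,ce=cv2.connectedComponentsWithStats(w)
for i in range(1,n):
    if st[i,4]>300: print(st[i],ce[i].round(1))
```

```text
4.55 [697.99 -39.65 199.66] [-9.e-04  7.e-04  1.e+00  1.e-04] 0.7434748148929341 [ 0.72 -0.94  0.38]
[[0.001, 0.966, 0.26, 631.499], [1.0, -0.001, 0.0, -39.261], [0.0, 0.26, -0.966, 270.435], [0.0, 0.0, 0.0, 1.0]]
(np.float64(431.80537497228033), np.float64(140.32966074221136)) (np.float64(456.14986093771086), np.float64(146.11984072175147))
[ 371   82  114  121 9976] 7 (array([649.8,  57.3]), np.float64(54.0), 333, ((649.301513671875, 57.31303024291992), 54.88874816894531))
[  0  25   9 141 904] [ 2.9 96.2]
[ 22 130  57 113 929] [ 52.7 181.9]
[434 132  32  31 577] [448.1 147.7]
[ 254  196  134  125 8986] [319.3 256. ]
```

View pics/w3.png

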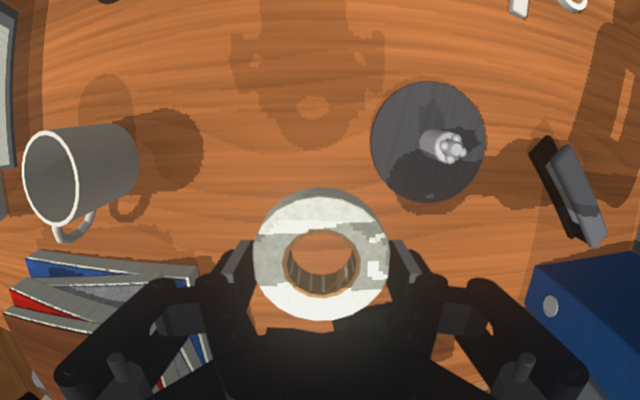

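The stand plate is at (429,141) with its stud tip near (457,148), at about (649.2,57.4). Now the held reel's offset and tilt in the tool.

```bash
cat >> h.py <<'E'
def fpts(c):
    v,u=np.mgrid[:400,:640]; x,y=(u-c["cx"])/c["fx"],(v-c["cy"])/c["fy"]; t=np.hypot(x,y)+1e-9; k=np.tan(t)/t; Z=c["range_z"]
    return np.stack([x*k*Z,y*k*Z,Z],-1)@c["pose"][:3,:3].T+c["pose"][:3,3]
def held(c,box):
    x0,x1,y0,y1=box; P=fpts(c)[y0:y1,x0:x1]; Z=c["range_z"][y0:y1,x0:x1]; 
    hsv=cv2.cvtColor(c["img"],cv2.COLOR_RGB2HSV)[y0:y1,x0:x1].astype(int)
    return P,Z,hsv
E
python3 - <<'E'
from h import *
c=dict(np.load("w3.npz")); P,Z,hsv=held(c,(250,395,180,330))
m=(hsv[...,1]<70)&(hsv[...,2]>110)&(Z>0)
p=P[m]; print(np.percentile(p[:,2],[5,25,50,75,95]).round(1))
z0=np.percentile(p[:,2],60); q=p[abs(p[:,2]-z0)<6]
A=np.c_[q[:,:2]-q[:,:2].mean(0),np.ones(len(q))]; print("plane",np.linalg.lstsq(A,q[:,2],rcond=None)[0],len(q))
m2=np.zeros((400,640),bool); m2[180:330,250:395]=m&(abs(P[...,2]-z0)<6)
for z in(z0,): print(z,fit(m2,c,z,True))
print("TCP est", c["pose"][0,3]+66.7,c["pose"][1,3])
E
```

```text
[134.9 142.3 142.8 143.2 143.8]
plane [1.71489676e-03 6.55360969e-04 1.42765142e+02] 9615
142.96543842533498 (array([695.6, -39.3]), np.float64(32.3), 392, ((695.5020751953125, -39.5369873046875), 33.22568893432617))
TCP est 698.1993958531805 -39.26053607408722
```

Request:
carry_out(deltas=[[-0.008, 0.02, 0, 0, 0, 0], [-0.018, 0.036, 0, 0, 0, 0], [-0.014, 0.03, 0, 0, 0, 0], [-0.0065, 0.0105, 0, 0, 0, 0], [0, 0, 0, 0, 0, 0], [0, 0, -0.02, 0, 0, 0], [0, 0, -0.025, 0, 0, 0], [0, 0, -0.01, 0, 0, 0], [0, 0, -0.003, 0, 0, 0], [0, 0, 0, 0, 0, 0]])

```text
clock: 5.55
ee_pos: [652.9, 55.9, 142.2]
tool_rot: [-0.0, 0.001, 1.0, -0.0]
wrist_force: [0.3, 0.8, 0.1]
opening: 0.743
grasp_force: 44.7
```

```bash
python3 -c "
from h import *
c=snap('w4')
cv2.imwrite('pics/w4c.png',cv2.resize(c['img'][120:350,180:460,::-1],None,fx=2.5,fy=2.5))"
```

```text
5.6 [653.4   56.06 143.02] [ 7.0e-04  1.1e-03  1.0e+00 -1.0e-04] 0.7380048222676382 [ 0.42 -0.01  0.1 ]
```

View pics/w4c.png

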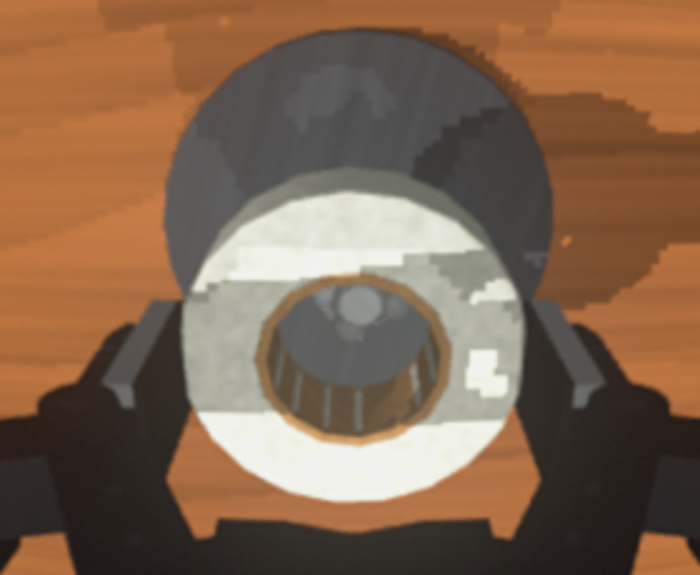

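```bash
python3 -c "
from h import *
c=dict(np.load('w4.npz'))
print(ray(c,324,242,62,True),ray(c,321.2,263.2,86,True))
P,Z,hsv=held(c,(250,395,180,330))
m=(hsv[...,1]<70)&(hsv[...,2]>110)&(Z>0)&(abs(P[...,2]-86)<4)
m2=np.zeros((400,640),bool); m2[180:330,250:395]=m; print(np.median(P[m][:,2]),fit(m2,c,86,True))
"
```

```text
[650.56650116  57.85480678  62.        ] [650.98083113  56.35601133  86.        ]
85.83442918758266 (array([651. ,  56.1]), np.float64(32.1), 396, ((651.0836791992188, 56.1564826965332), 32.912940979003906))
```

Seen through the bore, the stud tip at crop (360,305) puts the reel about 1.5 mm off in y. Correcting and lowering.

Request:
carry_out(deltas=[[-0.0005, 0.0015, -0.008, 0, 0, 0], [0, 0, -0.015, 0, 0, 0], [0, 0, -0.015, 0, 0, 0], [0, 0, -0.01, 0, 0, 0], [0, 0, -0.005, 0, 0, 0], [0, 0, -0.002, 0, 0, 0], [0, 0, 0, 0, 0, 0], [0, 0, 0, 0, 0, 0]])

```text
clock: 6.4
ee_pos: [652.3, 58.1, 87.3]
tool_rot: [0.0, 0.001, 1.0, 0.0]
wrist_force: [-0.5, 0.4, 0.4]
opening: 0.739
grasp_force: 44.9
```

Request:
carry_out(deltas=[[0, 0, -0.001, 0, 0, 0], [0, 0, 0, 0, 0, 0], [0, 0, 0, 0, 0, 0], [0, 0, 0, 0, 0, 0], [0, 0, 0, 0, 0, 0]], claw=0.0854)

```text
clock: 6.9
ee_pos: [652.2, 58.1, 86.2]
tool_rot: [0.0, 0.001, 1.0, -0.0]
wrist_force: [-0.4, 0.1, 0.2]
opening: 1.001
grasp_force: 0.0
```

Request:
carry_out(deltas=[[0, 0, 0.02, 0, 0, 0], [0, 0, 0.04, 0, 0, 0], [0, 0, 0.045, 0, 0, 0], [-0.02, 0.02, 0.01, 0, 0, 0], [-0.033, 0.03, 0, 0, 0, 0], [-0.033, 0.03, 0, 0, 0, 0], [-0.033, 0.03, 0, 0, 0, 0], [-0.033, 0.03, 0, 0, 0, 0], [-0.028, 0.025, 0, 0, 0, 0], [-0.013, 0.012, 0, 0, 0, 0], [0, 0, 0, 0, 0, 0], [0, 0, 0, 0, 0, 0]])

```text
clock: 8.1
ee_pos: [460.0, 234.9, 201.6]
tool_rot: [0.001, 0.0, 1.0, -0.0]
wrist_force: [-0.2, -1.1, 0.7]
opening: 0.998
grasp_force: 0.0
```

Run:
```python
from h import *
c=snap("w5")
hsv=cv2.cvtColor(c["img"],cv2.COLOR_RGB2HSV).astype(int)
P=fpts(c)
m=((hsv[...,1]<70)&(hsv[...,2]>130)).astype(np.uint8)
n,l,st,ce=cv2.connectedComponentsWithStats(m)
for i in range(1,n):
    if st[i,4]>300: print(st[i],np.median(P[l==i],0).round(1),fit(l==i,c,14,True)[:3])
from plant import robot
c=robot.camera("top"); cv2.imwrite("pics/t5.png",cv2.resize(c["img"][110:240,230:430,::-1],None,fx=3,fy=3))
hsv=cv2.cvtColor(c["img"],cv2.COLOR_RGB2HSV).astype(int)
m=((hsv[...,1]<70)&(hsv[...,2]>150)); m[:,:295]=0;m[:,350:]=0;m[:110]=0;m[170:]=0
print(fit(m,c,30),np.median(pts(c)[m],0))
```

```text
8.15 [460.42 234.59 201.64] [ 9.0e-04  1.1e-03  1.0e+00 -1.0e-04] 0.9959157522295065 [-0.02  0.37  0.87]
[ 296  168   58   55 1226] [457.6 237.8  14.8] (array([460.2, 238.1]), np.float64(24.5), 160)
[228 205  24  47 797] [490.2 160.1  12.8] (array([490.8, 160.3]), np.float64(16.8), 112)
[619 290  21  65 710] [1324.2 1934.3 -487.9] (array([701.8, 862.2]), np.float64(86.4), 131)
(array([650.5,  57.7]), np.float64(32.2), 65, ((650.0667114257812, 57.897647857666016), 33.7296257019043)) [648.94791568  56.0110809   30.89386664]
```

View pics/t5.png

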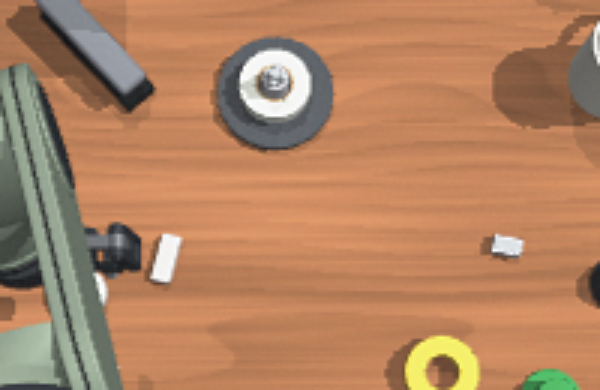

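The top crop shows the wide reel flat on the plate around the post (275,85). Checking the fingertip reach in the wrist depth before descending.

Run:
```python
from h import *
for n,z in(("w1",204),("w3",199.7),("w5",201.6)):
    c=dict(np.load(n+".npz")); P=fpts(c)
    for x0,x1 in((150,262),(385,490)):
        R=P[225:330,x0:x1].reshape(-1,3); Z=c["range_z"][225:330,x0:x1].ravel()
        hsv=cv2.cvtColor(c["img"],cv2.COLOR_RGB2HSV)[225:330,x0:x1].reshape(-1,3)
        q=R[(Z>0)&(Z<230)&(hsv[:,2]<120)&(R[:,2]>95)]; print(n,len(q),(np.percentile(q[:,2],[0.5,2,10])-z).round(1))
```

```text
w1 4980 [-57.8 -55.  -46.4]
w1 4865 [-57.7 -55.  -46.4]
w3 6282 [-59.1 -56.1 -44.8]
w3 6141 [-59.7 -56.2 -45.4]
w5 4951 [-56.9 -54.  -45.5]
w5 4873 [-57.1 -54.4 -46. ]
```

Request:
carry_out(deltas=[[0, 0.0035, -0.04, 0, 0, 0], [0, 0, -0.04, 0, 0, 0], [0, 0, -0.03, 0, 0, 0], [0, 0, -0.013, 0, 0, 0], [0, 0, -0.005, 0, 0, 0], [0, 0, 0, 0, 0, 0]], claw=0.07)

```text
clock: 8.8
ee_pos: [460.1, 238.3, 73.4]
tool_rot: [0.0, 0.001, 1.0, 0.0]
wrist_force: [-0.2, -0.1, -0.7]
opening: 0.82
grasp_force: 0.0
```

Request:
carry_out(deltas=[[0, 0, 0, 0, 0, 0], [0, 0, 0, 0, 0, 0], [0, 0, 0, 0, 0, 0], [0, 0, 0, 0, 0, 0], [0, 0, 0, 0, 0, 0]], claw=0.035)

```text
clock: 9.3
ee_pos: [460.8, 239.0, 75.5]
tool_rot: [0.002, 0.001, 1.0, 0.0]
wrist_force: [-0.5, -1.1, 5.8]
opening: 0.563
grasp_force: 40.6
```

Request:
carry_out(deltas=[[0, 0, 0.015, 0, 0, 0], [0, 0, 0.03, 0, 0, 0], [0, 0, 0.04, 0, 0, 0], [0.02, -0.02, 0.035, 0, 0, 0], [0.033, -0.03, 0, 0, 0, 0], [0.033, -0.03, 0, 0, 0, 0], [0.033, -0.03, 0, 0, 0, 0], [0.033, -0.03, 0, 0, 0, 0], [0.026, -0.024, 0, 0, 0, 0], [0.012, -0.014, 0, 0, 0, 0], [0, 0, 0, 0, 0, 0], [0, 0, 0, 0, 0, 0]])

```text
clock: 10.5
ee_pos: [648.3, 61.2, 193.2]
tool_rot: [-0.001, 0.001, 1.0, 0.0]
wrist_force: [-0.2, 0.9, 0.1]
opening: 0.567
grasp_force: 41.3
```

Run:
```python
from h import *
c=snap("w6")
P,Z,hsv=held(c,(250,395,180,330)); m=(hsv[...,1]<70)&(hsv[...,2]>110)&(Z>0)
p=P[m]; p=p[p[:,2]>100]; z0=np.percentile(p[:,2],60); print(np.percentile(p[:,2],[5,50,95]).round(1),z0)
m&=abs(P[...,2]-z0)<4; q=P[m]; print(np.linalg.lstsq(np.c_[q[:,:2]-q[:,:2].mean(0),np.ones(len(q))],q[:,2],rcond=None)[0])
m2=np.zeros((400,640),bool); m2[180:330,250:395]=m; print(fit(m2,c,z0,True))
cv2.imwrite('pics/w6c.png',cv2.resize(c['img'][100:350,180:460,::-1],None,fx=2.3,fy=2.3))
```

```text
10.55 [647.96  61.74 193.09] [-7.e-04  3.e-04  1.e+00  4.e-04] 0.5659103834632522 [-0.09 -0.48 -0.36]
[124.8 132.3 133.3] 132.4891424173988
[ 5.49224947e-03 -6.18806311e-04  1.32292610e+02]
(array([646.8,  61.5]), np.float64(24.4), 289, ((646.6739501953125, 61.553955078125), 25.146413803100586))
```

View pics/w6c.png

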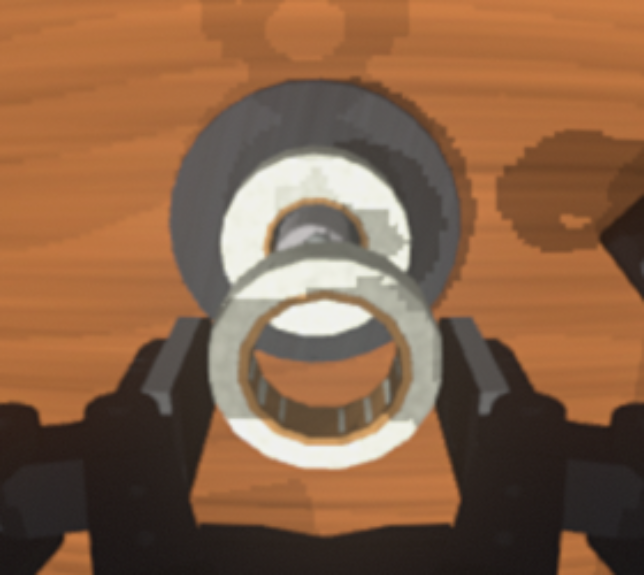

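The small reel is held level, with the stand in view behind it. Moving over the post and checking again.

Request:
carry_out(deltas=[[0.0035, -0.0037, 0, 0, 0, 0], [0, 0, -0.02, 0, 0, 0], [0, 0, -0.02, 0, 0, 0], [0, 0, -0.01, 0, 0, 0], [0, 0, -0.003, 0, 0, 0], [0, 0, 0, 0, 0, 0], [0, 0, 0, 0, 0, 0]])

```text
clock: 11.25
ee_pos: [653.3, 57.1, 141.3]
tool_rot: [0.001, 0.001, 1.0, -0.0]
wrist_force: [1.0, -0.4, -1.3]
opening: 0.563
grasp_force: 41.3
```

Run:
```python
from h import *
c=snap("w7")
P,Z,hsv=held(c,(250,395,180,330)); m=(hsv[...,1]<70)&(hsv[...,2]>110)&(Z>0)&(abs(P[...,2]-79)<5)
z0=np.median(P[m][:,2])
m2=np.zeros((400,640),bool); m2[180:330,250:395]=m; print(z0,fit(m2,c,z0,True))
# stud tip: highest points inside bore
q=P[(P[...,2]>57)&(P[...,2]<64)&(np.hypot(P[...,0]-650.5,P[...,1]-58)<12)&(Z>0)]; print(len(q),q.mean(0),np.median(q,0),q.min(0),q.max(0))
cv2.imwrite('pics/w7c.png',cv2.resize(c['img'][150:350,180:460,::-1],None,fx=2.5,fy=2.5))
```

```text
11.3 [653.43  56.99 141.53] [ 1.1e-03  6.0e-04  1.0e+00 -1.0e-04] 0.5621995548521544 [ 0.31  1.   -0.66]
80.49467357240269 (array([651.7,  57.4]), np.float64(24.6), 293, ((651.6480102539062, 57.372013092041016), 25.479703903198242))
622 [650.72693516  57.99497705  61.12160276] [650.20477221  57.41781302  60.94018875] [644.50415621  47.32740454  57.05113631] [660.39442318  68.80544723  63.9909052 ]
```

View pics/w7c.png

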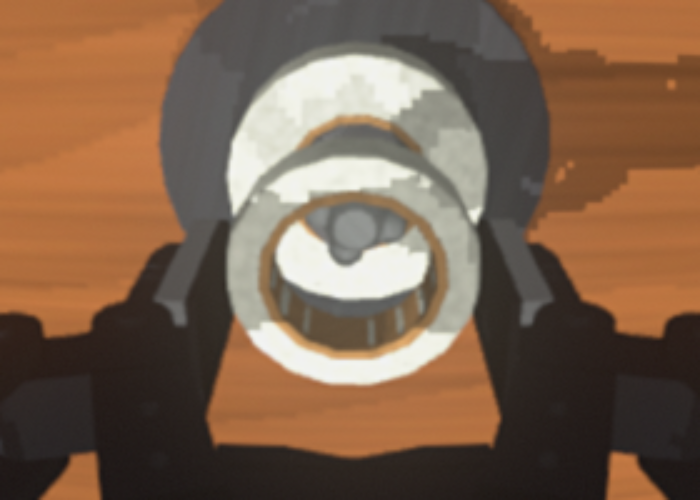

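Stud tip at crop (352,228), i.e. (320.8,241.2) in the full image.

```bash
python3 -c "
from h import *
c=dict(np.load('w7.npz'));print(ray(c,320.8,241.2,62,True))"
```

```text
[650.32017863  57.30959641  62.        ]
```

Request:
carry_out(deltas=[[-0.0013, 0, -0.006, 0, 0, 0], [0, 0, -0.012, 0, 0, 0], [0, 0, -0.01, 0, 0, 0], [0, 0, -0.006, 0, 0, 0], [0, 0, -0.002, 0, 0, 0], [0, 0, 0, 0, 0, 0], [0, 0, 0, 0, 0, 0]])

```text
clock: 12.0
ee_pos: [650.8, 56.9, 105.5]
tool_rot: [-0.001, 0.001, 1.0, -0.0]
wrist_force: [-5.9, 0.4, 10.6]
opening: 0.56
grasp_force: 42.3
```

Request:
carry_out(deltas=[[0, 0, 0, 0, 0, 0], [0, 0, 0, 0, 0, 0], [0, 0, 0, 0, 0, 0], [0, 0, 0, 0, 0, 0]], claw=0.08)

```text
clock: 12.4
ee_pos: [651.1, 56.9, 103.6]
tool_rot: [-0.0, 0.001, 1.0, 0.0]
wrist_force: [-0.9, 0.4, -0.0]
opening: 0.94
grasp_force: 0.0
```

Request:
carry_out(deltas=[[0, 0, 0.02, 0, 0, 0], [0, 0, 0.03, 0, 0, 0], [0, 0, 0.04, 0, 0, 0], [-0.012, -0.02, 0.01, 0, 0, 0], [-0.024, -0.04, 0, 0, 0, 0], [-0.024, -0.04, 0, 0, 0, 0], [-0.024, -0.04, 0, 0, 0, 0], [-0.024, -0.04, 0, 0, 0, 0], [-0.024, -0.04, 0, 0, 0, 0], [-0.024, -0.04, 0, 0, 0, 0], [-0.02, -0.03, 0, 0, 0, 0], [-0.012, -0.02, 0, 0, 0, 0]])

```text
clock: 13.6
ee_pos: [461.7, -255.2, 204.2]
tool_rot: [-0.0, 0.002, 1.0, -0.0]
wrist_force: [0.2, 0.5, -0.2]
opening: 0.938
grasp_force: 0.0
```

Run:
```python
from h import *
from plant import robot
c=snap("w8"); P=fpts(c)
c2=robot.camera("top"); Q=pts(c2)
hsv=cv2.cvtColor(c2["img"],cv2.COLOR_RGB2HSV).astype(int)
m=((hsv[...,1]<70)&(hsv[...,2]>150)); m[:,:295]=0;m[:,350:]=0;m[:110]=0;m[170:]=0
m&=(abs(Q[...,2]-44)<6); print("small", m.sum(),fit(m,c2,44),np.median(Q[m],0))
w=(np.hypot(Q[...,0]-650,Q[...,1]-57.5)<35)&(Q[...,2]>20); print(np.histogram(Q[w][:,2],bins=range(20,70,4)))
hsv=cv2.cvtColor(c["img"],cv2.COLOR_RGB2HSV).astype(int)
near=(np.hypot(P[...,0]-461,P[...,1]+251)<45)&(hsv[...,2]<75)&(P[...,2]<60)
f=near&(P[...,2]<9)&(P[...,2]>1); t=near&(P[...,2]>24)
for n,m,z in(("flange",near&(P[...,2]>1),4),("top",t,28)):
    print(n,m.sum(),np.median(P[m],0),fit(m,c,z,True)); v,u=np.nonzero(m); print(u.min(),u.max(),v.min(),v.max())
```

```text
13.65 [ 460.81 -257.42  204.22] [-7.0e-04  2.6e-03  1.0e+00 -1.3e-03] 0.9332742336662962 [-0.79 -2.19 -1.28]
small 141 (array([648.9,  57.3]), np.float64(23.5), 49, ((649.08349609375, 57.20450210571289), 24.819124221801758)) [643.66377336  55.94420469  44.99855981]
(array([ 12,  25, 104,  49,  12,  64, 106,  16,   6,  17,  18,   1]), array([20, 24, 28, 32, 36, 40, 44, 48, 52, 56, 60, 64, 68]))
flange 2681 [ 459.47050942 -254.92584783   27.45187183] (array([ 464.4, -255.1]), np.float64(26.5), 165, ((464.43548583984375, -255.07760620117188), 27.108673095703125))
291 350 166 223
top 1394 [ 463.73738804 -255.66326573   28.88249512] (array([ 464.2, -255.4]), np.float64(17.4), 128, ((464.42901611328125, -255.61837768554688), 18.335161209106445))
299 341 181 223
```

Request:
carry_out(deltas=[[0, 0, -0.03, 0, 0, 0], [0, 0, -0.03, 0, 0, 0], [0, 0, 0, 0, 0, 0], [0, 0, 0, 0, 0, 0], [0, 0, 0, 0, 0, 0]])

```text
clock: 14.2
ee_pos: [464.6, -253.4, 145.8]
tool_rot: [0.001, 0.0, 1.0, -0.001]
wrist_force: [-0.0, 0.2, 0.8]
opening: 0.936
grasp_force: 0.0
```

```bash
cat > cap.py <<'E'
from h import *
def cap(c,cx,cy,top,r=45):
    P=fpts(c); hsv=cv2.cvtColor(c["img"],cv2.COLOR_RGB2HSV).astype(int)
    near=(np.hypot(P[...,0]-cx,P[...,1]-cy)<r)&(hsv[...,2]<75)&(abs(P[...,2]-top)<4)
    z=np.median(P[near][:,2]); print("top",near.sum(),z.round(1),fit(near,c,top,True))
E
python3 - <<'E'
from cap import *
c=snap("w9"); cap(c,464,-255,28,28)
P=fpts(c); hsv=cv2.cvtColor(c["img"],cv2.COLOR_RGB2HSV).astype(int)
m=(np.hypot(P[...,0]-464,P[...,1]+255)<40)&(hsv[...,2]<75)&(P[...,2]>1)&(P[...,2]<40); print(fit(m,c,4,True))
E
```

```text
14.25 [ 464.7  -253.55  146.04] [ 1.4e-03  4.0e-04  1.0e+00 -1.1e-03] 0.9359619413833584 [ 0.66  0.56 -0.2 ]
top 2219 28.9 (array([ 463.9, -255.3]), np.float64(17.4), 162, ((463.9242248535156, -255.4024200439453), 18.11726188659668))
(array([ 464.6, -255.1]), np.float64(26.7), 206, ((464.7135925292969, -254.96176147460938), 27.414907455444336))
```

Request:
carry_out(deltas=[[-0.0005, -0.0016, -0.03, 0, 0, 0], [0, 0, -0.025, 0, 0, 0], [0, 0, -0.008, 0, 0, 0], [0, 0, -0.002, 0, 0, 0], [0, 0, 0, 0, 0, 0], [0, 0, 0, 0, 0, 0]])

```text
clock: 14.85
ee_pos: [463.9, -255.5, 80.8]
tool_rot: [0.001, 0.001, 1.0, -0.001]
wrist_force: [0.3, -0.3, -0.1]
opening: 0.932
grasp_force: 0.0
```

Request:
carry_out(deltas=[[0, 0, 0, 0, 0, 0], [0, 0, 0, 0, 0, 0], [0, 0, 0, 0, 0, 0], [0, 0, 0, 0, 0, 0], [0, 0, 0, 0, 0, 0], [0, 0, 0, 0, 0, 0], [0, 0, 0, 0, 0, 0]], claw=0.025, grip_force=100)

```text
clock: 15.55
ee_pos: [463.2, -255.0, 80.2]
tool_rot: [0.0, 0.001, 1.0, -0.0]
wrist_force: [-1.2, 1.1, 4.9]
opening: 0.386
grasp_force: 98.7
```

Request:
carry_out(deltas=[[0, 0, 0.02, 0, 0, 0], [0, 0, 0.04, 0, 0, 0], [0, 0, 0.04, 0, 0, 0], [0, 0, 0.01, 0, 0, 0], [0, 0, 0, 0, 0, 0], [0, 0, 0, 0, 0, 0], [0, 0, 0, 0, 0, 0]])

```text
clock: 16.25
ee_pos: [461.6, -253.8, 186.9]
tool_rot: [-0.002, 0.001, 1.0, 0.001]
wrist_force: [0.3, 0.3, 0.1]
opening: 0.383
grasp_force: 99.3
```

Run:
```python
from cap import *
c=snap("w10"); z=c["pose"][2,3]-71-53
P=fpts(c); print(P[255:300:8,320].round(1), np.linalg.norm(c["pose"][:3,3]))
cap(c,c["pose"][0,3]+66.7,c["pose"][1,3],z,28)
```

```text
16.3 [ 461.65 -253.83  186.92] [-1.8e-03  8.0e-04  1.0e+00  1.4e-03] 0.38971389446570726 [ 0.24 -0.24 -1.94]
[[ 452.7 -253.7  136.3]
 [ 456.7 -253.7  136. ]
 [ 461.  -253.7  135.5]
 [ 465.1 -253.7  135.5]
 [ 470.2 -253.7  134.2]
 [ 474.1 -253.7  135.1]] 535.9515325006597
top 4467 135.5 (array([ 461.7, -253.3]), np.float64(18.2), 288, ((460.3153991699219, -253.2618865966797), 20.84941291809082))
```

Request:
carry_out(deltas=[[0.016, 0.016, 0, 0, 0, 0], [0.03, 0.03, 0, 0, 0, 0], [0.03, 0.03, 0, 0, 0, 0], [0.03, 0.03, 0, 0, 0, 0], [0.03, 0.03, 0, 0, 0, 0], [0.03, 0.03, 0, 0, 0, 0], [0.03, 0.03, 0, 0, 0, 0], [0.022, 0.024, 0, 0, 0, 0], [0.01, 0.014, 0, 0, 0, 0], [0, 0, 0, 0, 0, 0], [0, 0, 0, 0, 0, 0], [0, 0, 0, 0, 0, 0]])

```text
clock: 17.5
ee_pos: [689.7, -22.1, 188.6]
tool_rot: [-0.001, 0.002, 1.0, -0.0]
wrist_force: [-0.8, -0.1, -0.7]
opening: 0.381
grasp_force: 99.3
```

Run:
```python
from cap import *
c=snap("w11"); P=fpts(c); z=135.5; x0,y0=c["pose"][0,3]+66.7,c["pose"][1,3]
hsv=cv2.cvtColor(c["img"],cv2.COLOR_RGB2HSV).astype(int)
t=(abs(P[...,2]-z)<6)&(abs(P[...,1]-y0)<5)&(abs(P[...,0]-x0)<30)&(c["range_z"]>0)
print("z",np.median(P[t][:,2])); 
for u in range(308,336,4):
    v=np.nonzero(t[:,u])[0]; print(u,v.min(),v.max(),ray(c,u,v.min()-.5,z,True)[:2].round(1),ray(c,u,v.max()+.5,z,True)[:2].round(1))
q=(P[...,2]>57)&(P[...,2]<65)&(np.hypot(P[...,0]-650,P[...,1]-57.5)<9)&(c["range_z"]>0); k=P[q]; print("tip",len(k),np.median(k,0),k.mean(0))
v,u=np.nonzero(q); print(u.min(),u.max(),v.min(),v.max())
# reels flat? plane fits
for zz,r0,r1 in((44,17,24),(30,26.5,32)):
    d=np.hypot(P[...,0]-650.3,P[...,1]-57.5); q=(d>r0)&(d<r1)&(abs(P[...,2]-zz)<7)&(hsv[...,1]<70)&(hsv[...,2]>110); k=P[q]
    print(zz,len(k),np.linalg.lstsq(np.c_[k[:,:2]-[650.3,57.5],np.ones(len(k))],k[:,2],rcond=None)[0])
d=np.hypot(P[...,0]-650.3,P[...,1]-57.5)
q=(d<35)&(abs(P[...,2]-44)<2.5)&(hsv[...,1]<70)&(hsv[...,2]>110); print("small",fit(q,c,44,True))
cv2.imwrite("pics/w11c.png",cv2.resize(c["img"][60:330,200:520,::-1],None,fx=2,fy=2))
```

```text
17.55 [689.87 -22.23 188.91] [-6.0e-04  1.7e-03  1.0e+00 -1.0e-04] 0.37958048323223437 [ 0.52 -0.14 -0.88]
z 137.13504388977805Traceback (most recent call last):
  File "<stdin>", line 7, in <module>
    return umr_minimum(a, axis, None, out, keepdims, initial, where)
ValueError: zero-size array to reduction operation minimum which has no identity
```

Run:
```python
from cap import *
c=dict(np.load("w11.npz")); P=fpts(c); z=137.1; x0,y0=c["pose"][0,3]+66.7,c["pose"][1,3]
hsv=cv2.cvtColor(c["img"],cv2.COLOR_RGB2HSV).astype(int); print(x0,y0)
t=(abs(P[...,2]-z)<4)&(abs(P[...,1]-y0)<8)&(abs(P[...,0]-x0)<30)&(c["range_z"]>0)
for u in range(312,334,4):
    v=np.nonzero(t[:,u])[0]
    if len(v): print(u,v.min(),v.max(),ray(c,u,v.min()-.5,z,True)[:2].round(1),ray(c,u,v.max()+.5,z,True)[:2].round(1))
q=(P[...,2]>57)&(P[...,2]<65)&(np.hypot(P[...,0]-650,P[...,1]-57.5)<9)&(c["range_z"]>0); k=P[q]; print("tip",len(k),np.median(k,0),k.mean(0))
d=np.hypot(P[...,0]-650.3,P[...,1]-57.5)
for zz,r0,r1 in((44,17,24),(30,26.5,32)):
    q=(d>r0)&(d<r1)&(abs(P[...,2]-zz)<7)&(hsv[...,1]<70)&(hsv[...,2]>110); k=P[q]
    print(zz,len(k),np.linalg.lstsq(np.c_[k[:,:2]-[650.3,57.5],np.ones(len(k))],k[:,2],rcond=None)[0])
q=(d<35)&(abs(P[...,2]-44.8)<3)&(hsv[...,1]<70)&(hsv[...,2]>110); print("small",fit(q,c,44,True))
p=(hsv[...,1]<90)&(hsv[...,2]<130)&(d<62); print("plate",fit(p,c,10,True))
```

```text
690.0498515250879 -21.625830291804995
312 237 305 [672.6 -25.6] [708.1 -26.1]
316 237 305 [672.6 -23.9] [708.1 -24.2]
320 237 305 [672.6 -22.2] [708.1 -22.3]
324 237 305 [672.6 -20.5] [708.1 -20.5]
328 236 305 [672.1 -18.8] [708.1 -18.6]
332 238 304 [673.1 -17.1] [707.5 -16.7]
tip 408 [649.72361523  56.2303374   60.93665759] [649.70922789  56.6156268   61.08564419]
44 1381 [-3.51752947e-04 -2.28894920e-03  4.50205877e+01]
30 1298 [9.87715062e-03 2.05082939e-02 3.08448347e+01]
small (array([650.2,  56.7]), np.float64(24.5), 189, ((649.9930419921875, 56.74350357055664), 25.292076110839844))
plate (array([649.7,  57.4]), np.float64(54.0), 351, ((649.418701171875, 57.410011291503906), 54.825923919677734))
```

Request:
carry_out(deltas=[[-0.01, 0.02, 0, 0, 0, 0], [-0.015, 0.03, 0, 0, 0, 0], [-0.011, 0.021, 0, 0, 0, 0], [-0.0042, 0.008, 0, 0, 0, 0], [0, 0, 0, 0, 0, 0], [0, 0, -0.02, 0, 0, 0], [0, 0, -0.018, 0, 0, 0], [0, 0, -0.006, 0, 0, 0], [0, 0, 0, 0, 0, 0], [0, 0, 0, 0, 0, 0]])

```text
clock: 18.55
ee_pos: [651.4, 57.4, 145.9]
tool_rot: [0.001, 0.001, 1.0, -0.0]
wrist_force: [0.3, 0.1, 0.1]
opening: 0.382
grasp_force: 99.4
```

Run:
```python
from cap import *
c=snap("w12"); P=fpts(c); x0,y0=c["pose"][0,3]+66.7,c["pose"][1,3]
hsv=cv2.cvtColor(c["img"],cv2.COLOR_RGB2HSV).astype(int); print(x0,y0)
t=(abs(P[...,1]-y0)<8)&(abs(P[...,0]-x0)<14)&(P[...,2]>70); z=np.median(P[t][:,2])
t=(abs(P[...,2]-z)<4)&(abs(P[...,1]-y0)<8)&(abs(P[...,0]-x0)<30)&(c["range_z"]>0)
for u in (316,324): v=np.nonzero(t[:,u])[0]; print(z,ray(c,u,v.min()-.5,z,True)[:2].round(1),ray(c,u,v.max()+.5,z,True)[:2].round(1))
d=np.hypot(P[...,0]-650.3,P[...,1]-57.5)
p=(hsv[...,1]<90)&(hsv[...,2]<130)&(abs(P[...,2]-10.5)<4)&(d<62); v,u=np.nonzero(p)
# leftmost/rightmost/farthest plate edge on z=10
print("plate min x",min(ray(c,a,b,10,True)[0] for a,b in zip(u,v)), "n",len(u))
k,_=cv2.findContours(p.astype(np.uint8),cv2.RETR_EXTERNAL,cv2.CHAIN_APPROX_NONE); k=max(k,key=len)[:,0]
w=np.array([ray(c,a,b,10,True)[:2] for a,b in k]); w=w[np.hypot(*(w-[650,57.4]).T)>51]
s=np.linalg.lstsq(np.c_[2*w,np.ones(len(w))],(w**2).sum(1),rcond=None)[0]; print("plate",s[:2],np.sqrt(s[2]+s[:2]@s[:2]),len(w))
```

```text
18.6 [651.64  57.6  146.4 ] [ 1.1e-03  1.1e-03  1.0e+00 -2.0e-04] 0.38900337815095204 [-0.69 -0.55 -0.29]
651.5149115971018 57.87059236932093
157.82771200073714 [636.7  56.5] [644.6  56.4]
157.82771200073714 [636.7  58.5] [644.6  58.5]
plate min x 595.3269228712898 n 7732
plate [649.38736943  57.71717269] 53.73186165212459 300
```

Request:
carry_out(deltas=[[-0.0015, -0.0003, 0, 0, 0, 0], [0, 0, -0.003, 0, 0, 0], [0, 0, -0.003, 0, 0, 0], [0, 0, 0, 0, 0, 0], [0, 0, 0, 0, 0, 0]])

```text
clock: 19.1
ee_pos: [649.0, 58.1, 139.0]
tool_rot: [-0.0, 0.001, 1.0, -0.0]
wrist_force: [-0.2, -0.2, -0.2]
opening: 0.383
grasp_force: 99.4
```

Request:
carry_out(deltas=[[0, 0, -0.001, 0, 0, 0], [0, 0, -0.001, 0, 0, 0], [0, 0, 0, 0, 0, 0], [0, 0, 0, 0, 0, 0]])

```text
clock: 19.5
ee_pos: [649.2, 57.9, 137.8]
tool_rot: [0.0, 0.001, 1.0, -0.0]
wrist_force: [-2.9, -1.0, 4.6]
opening: 0.383
grasp_force: 99.5
```

```bash
python3 -c "
from plant import robot
s=robot.get_state();print(s['ee_pos'],s['wrist_force'],s['moment'])"
```

```text
[649.19591728  57.857864   137.77473281] [-2.9408033  -0.98596088  4.5771523 ] [-0.16811562  0.43354768 -0.03003212]
```

Request:
carry_out(deltas=[[-0.0006, -0.0002, -0.001, 0, 0, 0], [0, 0, -0.001, 0, 0, 0], [0, 0, -0.001, 0, 0, 0], [0, 0, 0, 0, 0, 0], [0, 0, 0, 0, 0, 0]])

```text
clock: 20.0
ee_pos: [648.9, 57.8, 135.0]
tool_rot: [0.001, 0.001, 1.0, 0.0]
wrist_force: [-2.2, -0.1, 3.2]
opening: 0.378
grasp_force: 99.8
```

Request:
carry_out(deltas=[[-0.0005, 0, -0.001, 0, 0, 0], [0, 0, -0.001, 0, 0, 0], [0, 0, -0.001, 0, 0, 0], [0, 0, -0.001, 0, 0, 0], [0, 0, 0, 0, 0, 0], [0, 0, 0, 0, 0, 0]])

```text
clock: 20.6
ee_pos: [647.5, 57.8, 129.2]
tool_rot: [-0.001, 0.001, 1.0, 0.0]
wrist_force: [0.3, -0.2, -3.8]
opening: 0.381
grasp_force: 99.6
```

Request:
carry_out(deltas=[[0, 0, -0.001, 0, 0, 0], [0, 0, -0.0005, 0, 0, 0], [0, 0, 0, 0, 0, 0], [0, 0, 0, 0, 0, 0]])

```text
clock: 21.0
ee_pos: [648.1, 57.9, 129.0]
tool_rot: [0.0, 0.001, 1.0, 0.0]
wrist_force: [0.5, -0.0, -1.6]
opening: 0.383
grasp_force: 99.7
```

Request:
carry_out(deltas=[[0, 0, -0.001, 0, 0, 0], [0, 0, -0.001, 0, 0, 0], [0, 0, 0, 0, 0, 0], [0, 0, 0, 0, 0, 0]])

```text
clock: 21.4
ee_pos: [648.4, 57.8, 128.3]
tool_rot: [0.0, 0.001, 1.0, -0.0]
wrist_force: [-2.8, -0.4, 5.3]
opening: 0.38
grasp_force: 100.2
```

Request:
carry_out(deltas=[[0, 0, -0.001, 0, 0, 0], [0, 0, -0.001, 0, 0, 0], [0, 0, -0.001, 0, 0, 0], [0, 0, 0, 0, 0, 0], [0, 0, 0, 0, 0, 0], [0, 0, 0, 0, 0, 0]], grip_force=110)

```text
clock: 22.0
ee_pos: [648.5, 57.9, 128.2]
tool_rot: [0.0, 0.001, 1.0, -0.0]
wrist_force: [-9.0, 0.2, 18.1]
opening: 0.378
grasp_force: 108.9
```

Run:
```python
from cap import *
from plant import robot
c=snap("w13"); P=fpts(c); c2=robot.camera("top"); Q=pts(c2); c3=robot.camera("scene"); S=pts(c3)
for n,A,c in(("w",P,c),("t",Q,c2),("s",S,c3)):
    v=cv2.cvtColor(c["img"],cv2.COLOR_RGB2HSV)[...,2]
    d=np.hypot(A[...,0]-650,A[...,1]-57.5)
    m=(d<18)&(v<75)&(A[...,2]>65)&(A[...,2]<90); f=(d>20)&(d<27)&(v<75)&(A[...,2]>46)&(A[...,2]<62)
    print(n,m.sum(),np.median(A[m][:,2]) if m.any() else 0,f.sum(),np.median(A[f][:,2]) if f.any() else 0)
f=(abs(P[...,2]-52)<6)&(np.hypot(P[...,0]-650,P[...,1]-57.5)<29)&(cv2.cvtColor(dict(np.load("w13.npz"))["img"],cv2.COLOR_RGB2HSV)[...,2]<75); k=P[f]
if len(k)>20: print(np.linalg.lstsq(np.c_[k[:,:2]-[650,57.5],np.ones(len(k))],k[:,2],rcond=None)[0])
```

```text
22.05 [648.52  57.87 128.13] [ 4.e-04  6.e-04  1.e+00 -1.e-04] 0.37729768801465685 [-9.24 -1.14 17.84]
w 4655 76.82916735560003 1464 53.06869218558299
t 0 0 0 0
s 41 75.95585101392965 29 52.02839790056123
[ 2.45859644e-02 -2.21529951e-03  5.36424785e+01]
```

Request:
carry_out(deltas=[[-0.0007, 0, 0, 0, 0, 0], [-0.0005, 0, 0, 0, 0, 0], [0, 0, 0, 0, 0, 0], [0, 0, 0, 0, 0, 0], [0, 0, 0, 0, 0, 0]])

```text
clock: 22.65
ee_pos: [648.2, 57.9, 128.2]
tool_rot: [0.002, 0.001, 1.0, -0.0]
wrist_force: [-5.2, -0.2, 15.3]
opening: 0.383
grasp_force: 108.9
```

Seated and steady: 15 N down, flange top at 52 mm. Handing in.

```bash
python3 -c "
from plant import robot
print(robot.get_state()['wrist_force']);print(robot.finish_job())"
```

```text
[-5.24340136 -0.2041458  15.31095094]
the job is handed in; nothing more can be done
None
```

The stand is loaded in order (wide reel, small reel, black cap), the cap is through the click and seated on the shoulder, and I handed the job in at about 22.7 s with the gripper still pressing it down at about 15 N.

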